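# Click the sprayer tank's cap shut

### The job

Close the white sprayer tank: stand the grey winged cap that lies on its side upright, and set its tapered plug into the filler neck with its two ears in the two notches, so that the flange sits flat on the rim. Then turn the cap clockwise, without pressing it down, as far as it goes and on until its clutch clicks and the wing slips, and let go of it. Leave the other things on the bench where they are.

Things in the scene. Friction and masses are not known exactly. Their poses are not given: they have to be found in the camera images.
- tank: White plastic sprayer tank, 180 mm (x) by 240 mm (y), 80 mm high, fixed to the bench; place and yaw vary. Origin: centre of its underside, on the bench. A white round filler neck, 82 mm outside, stands 52 mm out of the middle of its top; a black carrying handle lies near the +y end and a black pump box (top 108 mm above the bench) at the -y end.
- neck (a point): Centre of the neck's mouth, level with its flat rim, 132 mm above the bench; z up, x, y as tank. A lip 6 mm thick, flush with the rim, narrows the mouth to 54 mm diameter, but for two notches 23 mm wide on its +x and -x sides, reaching 34 mm from the centre. Bore below: 69 mm wide, 47 mm deep. Ears let in at the notches turn clockwise (from above) about 0.8 rad to a stop, anticlockwise 0.15.
- cap_seat (a point): Loose grey cap, 0.22 kg: centre of its flange's underside; z = cap axis, from plug to wing; x = line of the ears. Flange: hexagon, 8 mm thick, 76 mm across flats. Below it the tapered plug, 47 mm diameter, narrowing from z = -16 mm. Two ears on the plug along +x and -x, out to 31 mm from the axis, 14 mm wide, z -14.5 to -8.5 mm. These axes turn with the plug, not with the wing.
- cap_foot (a point): Centre of the flat foot of the cap's plug, 36 mm diameter, 46 mm below cap_seat, same axes. The cap can stand on it upright. At the start the cap lies on its side, on this foot's edge and a flat of the flange, wing end raised: z rises 0.41 rad above level and points to the robot's left (world +y) within 0.4 rad; the ears (x) are level.
- cap_grip (a point): Middle of the cap's wing, the place to grip: on the axis 40 mm above cap_seat, at the start 51 mm above the bench. The wing is a flat-sided block 22 mm thick along this point's x, 64 mm long along its y, from 12 to 58 mm above cap_seat (a 52 mm disc lies below it, 8 to 12 mm). Axes turn with the wing; until it slips they equal cap_seat's, so the wing stands across the ears.
- wing (a joint): Slip of the wing on the plug, rad: 0 at the start, grows as the wing is turned clockwise (from above) against the plug. The wing carries the plug along up to about 0.4 N m (anticlockwise from 0 it is locked to it); above that it slips over click teeth, one click every 0.39 rad, and stays where left. Pressing the cap down while turning makes it drag on the rim and slip too early.
There are look-alikes about, which are no part of the job. What is shaped like the part that bears cap_seat but blue or red is not meant.

How it is judged:
By the outcome, as a careful person would: the job done as asked, in the order asked, and still so for the second after the job is handed in, with the robot touching nothing.
It also fails if it takes over 58 s, if anything falls off the work surface, if the arm or the gripper's body presses on something with over 40 N, if the wrist force passes 120 N, or if a joint passes its speed limit or range.

### The arm

A 7-joint arm with a two-finger parallel gripper is mounted at the origin on the work surface. World frame = base frame: x ahead of the robot, y to its left, z up, the work surface at z = 0. Lengths are in mm, angles in rad, forces in N, time in s.
With the tool pointing down it reaches from about 350 to 900 mm from the base axis. Payload 19.9 kg.
Tool frame: the origin (TCP) lies on the mounting face of the last link; the fingertips stand 173 mm ahead of it and the grasp point (between the pads) lies 155 mm ahead of it; x points along the fingers, z is the direction in which the jaws open and shut, and the axes are right-handed (so a half turn about x gives the same grasp; the last joint's range is limited). The gripper opens to 85 mm and grips with 20 to 120 N. Pads are 22 mm wide; open, the fingers measure 114 mm over their backs; the gripper's body (76 mm by 85 mm) begins 54 mm behind the grasp point. The pads swing forward as they close: fully open they stand 13 mm farther back than shut.
Start: joints at [-1.337, 0.417, -0.01, 1.614, 0.005, 1.111, -0.053], TCP at [169.583, 601.548, 404.66] pointing down, gripper open.
Joint ranges: [-2.81, 2.81], [-0.39, 2.02], [-1.27, 1.25], [0.06, 2.57], [-1.19, 4.33], [0.19, 2], [-2.82, 2.82]. Speed limits (rad/s): [1.89, 1.89, 2.39, 2.39, 3.01, 3.01, 3.01].

### API

Orientations are given as a rotation vector (axis times angle).
In Python, from bench import env gives the robot as it stands.
- The arm moves only by the tool play_rows, never from a script. Its argument "moves" is a list of rows, each an object with "delta_pos": the shift along the world's x, y, z in units of 25 mm (1.0 is 25 mm), a list of three; "spin": the turn about the world's z in units of 5 degrees (1.0 is 5 degrees). A call has 1 to 20 rows; each row shifts and turns the commanded pose from where the row before left it; what a row does not reach is not made up. A row lasts 1/10 s, in which the tool goes at most 50 mm and 8.59 degrees, less where a joint would pass 70% of its speed; a pose out of reach is approached as far as the arm can. A call is refused whole if a number of a shift passes 1 or a number of a turn 1, either way. A call with a gripper value outside its range is refused whole. "gripper" is the closure in counts, from 0 (fully open) to 255 (shut), set as the call begins (left out, the last holds). The fingers move at their own pace and stop on an object; "grip_force" is the grip in N (left out, the last holds). Time passes only in rows, so rows that do not move let the fingers close. It gives the time, the measured TCP pose, the force and the opening at its end, in the units of the state.
- env.observe(): the state, without advancing time (a new reading comes with each control period).
- env.capture(name): name is "side" or "top" or "wrist"; returns a dict with "image" (420x560x3 uint8, red, green, blue), "intrinsics" (3x3 intrinsics, pixels), "rvec" (rotation vector, rad) and "tvec" (3), from world to camera coordinates, as OpenCV has them. Camera axes: x right, y down, z forward; pixel columns grow to the right and rows downward; lengths in mm; the calibration is good to about 2 mm. The wrist camera is an equidistant fisheye: a pixel r from the principal point sees the ray r / f radians off the axis. A picture is of the moment at which its call begins. There is no depth.
- env.finish_job(): hands the job in, once; it reports no verdict.
The state is a dict: "time": time; "q": joint angles; "joint_velocities": joint speeds; "effort": joint torques, N m; "tool_pos": TCP position; "eef_rot": TCP orientation; "wrist_force": force on the tool from outside, world axes, zero at the start; "torque": the same for the moment, N m; "finger_gap": finger opening in mm.
Only numpy, scipy, OpenCV 4.12 (cv2) and the standard library are available. Lean on these libraries where they do the work, as an engineer would, in place of code of your own. Each camera call takes 0.05 s, during which the arm holds its last target.

## Working session

There is one attempt and no reset: what is moved stays moved. The work goes in short steps, Python scripts to look and compute and a tool call to move; the robot and the scene stay as the last step left them, time stands still between calls to the robot, and variables do not carry over. Pictures are saved under pics/ and viewed, and the job is handed in when it is done.

Besides the shell and the picture viewer there is one more tool, called after "Request:" as name(argument=value, ...) on one line, values as JSON. play_rows: Moves the arm, as the interface text tells. Its arguments: {"type":"object","properties":{"moves":{"type":"array"},"gripper":{"type":"number"},"grip_force":{"type":"number"}},"required":["moves"]}

```bash
ls; mkdir -p pics; cat > h.py <<'E'
import numpy as np, cv2, sys, json
from bench import env
def cap(n,f=None):
    c=env.capture(n)
    np.savez(f'pics/{f or n}.npz',**{k:np.array(v) for k,v in c.items()})
    cv2.imwrite(f'pics/{f or n}.png',cv2.cvtColor(np.array(c['image']),cv2.COLOR_RGB2BGR))
    return c
def load(f): return dict(np.load(f'pics/{f}.npz'))
def ray(c,u,v,fish=False):
    K=np.array(c['intrinsics']);R=cv2.Rodrigues(np.array(c['rvec'],float))[0];t=np.array(c['tvec'],float).ravel()
    x=(u-K[0,2])/K[0,0];y=(v-K[1,2])/K[1,1]
    if fish:
        r=np.hypot(x,y);d=np.array([x/r*np.sin(r),y/r*np.sin(r),np.cos(r)]) if r>0 else np.array([0,0,1.])
    else: d=np.array([x,y,1.])
    return -R.T@t, R.T@d/np.linalg.norm(d)
def onz(c,u,v,z,fish=False):
    o,d=ray(c,u,v,fish); return o+d*(z-o[2])/d[2]
def proj(c,P,fish=False):
    K=np.array(c['intrinsics']);R=cv2.Rodrigues(np.array(c['rvec'],float))[0];t=np.array(c['tvec'],float).ravel()
    p=R@np.array(P,float)+t
    if fish:
        th=np.arctan2(np.hypot(p[0],p[1]),p[2]);s=th/np.hypot(p[0],p[1]);x,y=p[0]*s,p[1]*s
    else: x,y=p[:2]/p[2]
    return np.array([K[0,0]*x+K[0,2],K[1,1]*y+K[1,2]])
def tri(c1,p1,c2,p2,f1=False,f2=False):
    o1,d1=ray(c1,*p1,f1);o2,d2=ray(c2,*p2,f2)
    A=np.stack([d1,-d2],1);s=np.linalg.lstsq(A,o2-o1,rcond=None)[0]
    a=o1+d1*s[0];b=o2+d2*s[1];return (a+b)/2,np.linalg.norm(a-b)
E
python3 - <<'E'
from h import *
for n in ['side','top','wrist']:
    c=cap(n,n+'0'); print(n,c['intrinsics'],ray(c,280,210))
print(env.observe())
E
```

```text
pics
side [[528.46814742   0.         290.17622947]
 [  0.         528.46814742 202.63930019]
 [  0.           0.           1.        ]] (array([389.30028419, 538.02632744, 866.58506482]), array([ 0.14732962, -0.57716922, -0.80322455]))
top [[458.90064726   0.         285.79937821]
 [  0.         458.90064726 200.99693207]
 [  0.           0.           1.        ]] (array([ 365.74312055,  -50.06377458, 1088.23530477]), array([ 0.14381148, -0.00160547, -0.9896038 ]))
wrist [[325.1922621    0.         277.13139336]
 [  0.         325.1922621  209.60473795]
 [  0.           0.           1.        ]] (array([ 94.89237332, 624.04989996, 373.82509722]), array([ 0.29518032, -0.07519478, -0.95247799]))
{'time': 0.15, 'q': array([-1.33751363,  0.41781895, -0.01031795,  1.61402734,  0.00473686,
        1.11071521, -0.0530113 ]), 'joint_velocities': array([-2.96642094e-04, -2.00380516e-03, -4.26399298e-04, -2.72065001e-03,
       -3.58054746e-05, -9.40737050e-05, -2.88650746e-05]), 'effort': array([ 2.21576112e-03, -8.64742112e+01,  6.80278782e-01, -4.35057449e+01,
        1.91267923e-02,  5.77488463e-03,  5.51061464e-05]), 'tool_pos': array([169.54793998, 601.45417194, 404.21862181]), 'eef_rot': array([-1.00509491,  1.32743992,  1.00400995]), 'wrist_force': array([-0.27502534,  0.16609801, -0.83775061]), 'torque': array([-0.03976251, -0.0141114 ,  0.00332822]), 'finger_gap': 85.73828250725471}
```

View pics/side0.png

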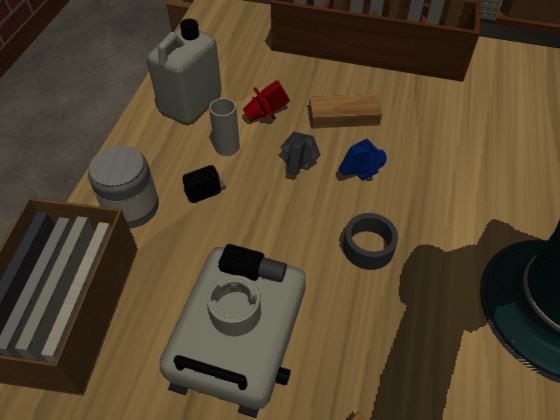

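View pics/top0.png

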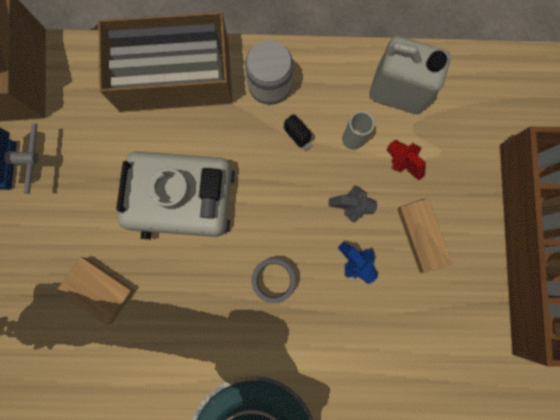

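View pics/wrist0.png

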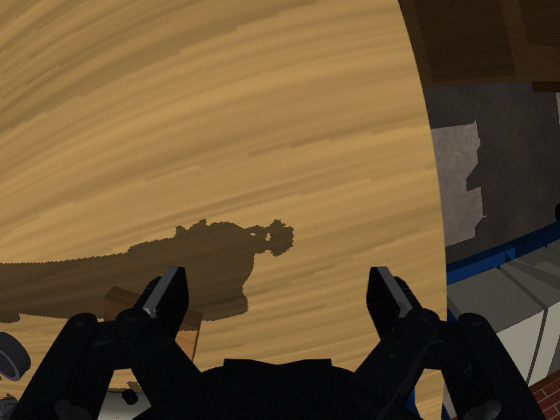

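```bash
python3 - <<'E'
import cv2,numpy as np
s=cv2.imread('pics/side0.png');t=cv2.imread('pics/top0.png')
def cr(im,x,y,w,h,k): return cv2.resize(im[y:y+h,x:x+w],None,fx=k,fy=k,interpolation=cv2.INTER_CUBIC)
a=cr(s,260,115,80,75,5);b=cr(t,315,170,80,75,5)
cv2.imwrite('pics/c1.png',np.clip(np.hstack([a,b])*1.6,0,255).astype('uint8'))
a=cr(s,155,235,160,180,2.5);b=cr(t,110,130,133,120,3)
b=cv2.copyMakeBorder(b,0,450-360,0,0,0)
cv2.imwrite('pics/c2.png',np.hstack([a,b]))
E
```

```text
(no output)
```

View pics/c1.png

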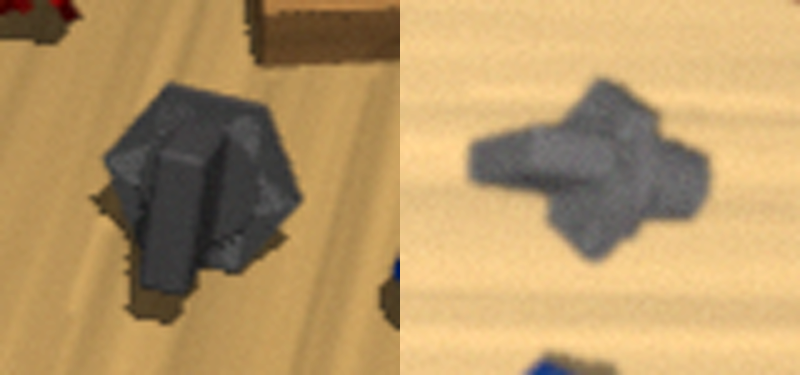

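View pics/c2.png

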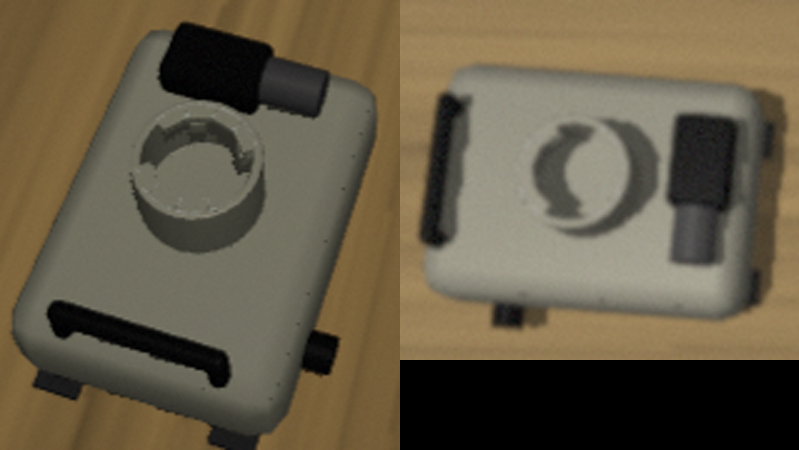

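```bash
python3 - <<'E'
from h import *
t=load('top0');s=load('side0')
def T(x,y): return (110+(x-400)/3,130+y/3)
def S(x,y): return (155+x/2.5,235+y/2.5)
# rim in top
print('neck top',onz(t,*T(580,173),132),'side',onz(s,*S(198.5,160),132))
print('side L/R',[onz(s,*S(x,y),132).round(1) for x,y in[(131,163),(266,165),(198,103),(198,218)]])
for p in [(147,168),(247,176)]: print('notch',onz(s,*S(*p),130).round(1))
# top edges of tank at z=80
for p in [(460,68),(755,88),(425,290),(740,315)]: print(onz(t,*T(*p),70).round(1))
def T1(x,y): return (315+(x-400)/5,170+y/5)
def S1(x,y): return (260+x/5,115+y/5)
print('wing top corner end mid', onz(t,*T1(468,163),60).round(1))
# wing end: centre of top edge of wing
print('foot',onz(t,*T1(708,185),17).round(1), 'flange tips',onz(t,*T1(603,80),35).round(1),onz(t,*T1(595,262),35).round(1))
print('wingaxis end', onz(t,*T1(470,140),55),onz(t,*T1(470,183),55))
print('axis', onz(t,*T1(470,161),58).round(1),onz(t,*T1(612,156),80).round(1))
o=env.observe();R=cv2.Rodrigues(o['eef_rot'])[0];print(R.round(3))
E
```

```text
neck top [547.83083303 181.7111531  132.        ] side [549.79382953 191.95444328 132.        ]
side L/R [array([589.2, 203.9, 132. ]), array([508.8, 185.2, 132. ]), array([561.9, 154. , 132. ]), array([538.7, 228.5, 132. ])]
notch [579.1 203.8 130. ]
notch [518.4 194.1 130. ]
[638.8 292.1  70. ]
[628.   68.2  70. ]
[469.4 305.6  70. ]
[455.3  72.8  70. ]
wing top corner end mid [ 534.3 -161.9   60. ]
foot [ 533.1 -280.5   17. ] flange tips [ 579.1 -227.9   35. ] [ 493.2 -223.6   35. ]
wingaxis end [ 545.83162079 -163.32010073   55.        ] [ 525.91935303 -163.35478935   55.        ]
axis [ 535.6 -163.    58. ] [ 535.5 -224.1   80. ]
[[-0.    -0.962  0.271]
 [-0.001  0.271  0.962]
 [-1.    -0.    -0.001]]
```

The grey cap is at top (355,203) / side (300,150). The look-alikes are blue at top (358,262) and red at top (407,158). The enlarged crop confirms that the grey winged body is the only one matching the description, and that its wing points to +y. The tank neck is at top (170,188). Next I look at the neck with the wrist camera on the way to the cap.

Request:
play_rows(moves=[{"delta_pos": [0.84,-0.914,0],"spin": -0.825},{"delta_pos": [0.84,-0.914,0],"spin": -0.825},{"delta_pos": [0.84,-0.914,0],"spin": -0.825},{"delta_pos": [0.84,-0.914,0],"spin": -0.825},{"delta_pos": [0.84,-0.914,0],"spin": -0.825},{"delta_pos": [0.84,-0.914,0],"spin": -0.825},{"delta_pos": [0.84,-0.914,0],"spin": -0.825},{"delta_pos": [0.84,-0.914,0],"spin": -0.825},{"delta_pos": [0.84,-0.914,0],"spin": -0.825},{"delta_pos": [0.84,-0.914,0],"spin": -0.825},{"delta_pos": [0.84,-0.914,0],"spin": -0.825},{"delta_pos": [0.84,-0.914,0],"spin": -0.825},{"delta_pos": [0.84,-0.914,0],"spin": -0.825},{"delta_pos": [0.84,-0.914,0],"spin": -0.825},{"delta_pos": [0.84,-0.914,0],"spin": -0.825},{"delta_pos": [0.84,-0.914,0],"spin": -0.825},{"delta_pos": [0.84,-0.914,0],"spin": -0.825},{"delta_pos": [0.84,-0.914,0],"spin": -0.825},{"delta_pos": [0,0,0],"spin": 0},{"delta_pos": [0,0,0],"spin": 0}], gripper=0)

```text
time: 2.15
tool_pos: [547.8, 189.4, 404.4]
eef_rot: [0.001, 1.571, -0.002]
wrist_force: [-0.5, 0.3, -0.5]
finger_gap: 85.6
```

```bash
python3 - <<'E'
from h import *
c=cap('wrist','w1');o=env.observe();print(o['time'],o['tool_pos'],cv2.Rodrigues(o['eef_rot'])[0].round(3),o['q'].round(2))
im=cv2.imread('pics/w1.png');cv2.imwrite('pics/w1c.png',cv2.resize(im[100:320,170:390],None,fx=2.7,fy=2.7,interpolation=cv2.INTER_CUBIC))
E
```

```text
2.2 [547.42097369 190.25135676 404.45802674] [[-0.001 -0.     1.   ]
 [ 0.     1.     0.   ]
 [-1.     0.    -0.001]] [-0.75  0.36  0.45  1.74 -0.18  1.08 -0.23]
```

View pics/w1.png

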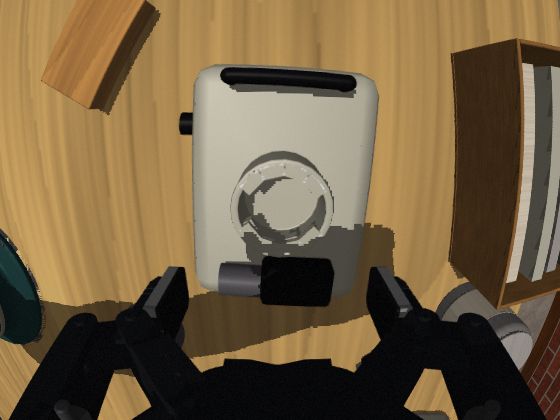

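View pics/w1c.png

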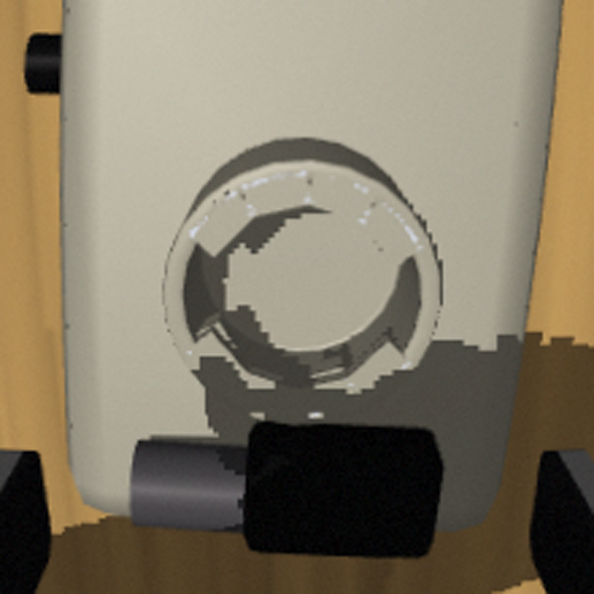

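```bash
python3 - <<'E'
from h import *
c=load('w1');t=load('top0')
W=lambda x,y:(170+(x+.5)/2.7-.5,100+(y+.5)/2.7-.5)
ps=[(163,295),(166,262),(178,230),(210,193),(255,168),(302,160),(350,168),(395,192),(428,238),(441,290),(437,330)]
P=np.array([onz(c,*W(*p),132,True) for p in ps])
A=np.c_[2*P[:,:2],np.ones(len(P))];s=np.linalg.lstsq(A,(P[:,:2]**2).sum(1),rcond=None)[0]
print('circle',s[:2],np.sqrt(s[2]+s[:2]@s[:2]), (np.hypot(*(P[:,:2]-s[:2]).T)).round(1))
for n,p in dict(Lu=(192,240),Ll=(190,352),Ru=(414,254),Rl=(407,366),Lm=(184,295),Rm=(421,305)).items():
    q=onz(c,*W(*p),132,True)[:2]-s[:2];print(n,q.round(1),np.degrees(np.arctan2(*q[::-1])).round(1))
for n,p,z in [('Ltop',(64,60),65),('Lbot',(75,470),65),('Rtop',(562,40),65),('Rbot',(497,500),65)]: print(n,onz(c,*W(*p),z,True).round(1))
im=c['image'].astype(float)
# handle ends top
print(onz(c,222,74,85,True).round(1),onz(c,355,82,85,True).round(1))
# top view circle
g=cv2.cvtColor(t['image'],cv2.COLOR_RGB2GRAY)
E
```

```text
circle [551.20068502 190.68652852] 40.7782613134912 [40.5 40.8 41.  40.8 40.7 40.7 40.7 41.1 40.4 40.6 41.1]
Lu [-31.4  17.9] 150.3
Ll [-33.3 -16.3] -153.9
Ru [32.1 13.7] 23.1
Rl [ 31.4 -21. ] -33.7
Lm [-34.3   1.5] 177.6
Rm [34.8 -1.8] -2.9
Ltop [467.4 258.7  65. ]
Lbot [459.5  96.   65. ]
Rtop [645.2 266.4  65. ]
Rbot [633.3  81.4  65. ]
[499.6 301.4  85. ] [616.9 295.   85. ]
```

Wrist picture: the neck rim fits a circle of 40.8 mm radius (should be 41) at (551, 191). Notches, handle and tank edges give a yaw of about -3.2°. Now to the cap.

Request:
play_rows(moves=[{"delta_pos": [0,-0.95,0],"spin": 0},{"delta_pos": [0,-0.95,0],"spin": 0},{"delta_pos": [0,-0.95,0],"spin": 0},{"delta_pos": [0,-0.95,0],"spin": 0},{"delta_pos": [0,-0.95,0],"spin": 0},{"delta_pos": [0,-0.95,0],"spin": 0},{"delta_pos": [0,-0.95,0],"spin": 0},{"delta_pos": [0,-0.95,0],"spin": 0},{"delta_pos": [-0.2,-0.95,-0.4],"spin": 0},{"delta_pos": [-0.2,-0.95,-0.4],"spin": 0},{"delta_pos": [-0.1,-0.95,-0.4],"spin": 0},{"delta_pos": [0,-0.95,-0.4],"spin": 0},{"delta_pos": [0,-0.95,-0.4],"spin": 0},{"delta_pos": [0,-0.95,-0.4],"spin": 0},{"delta_pos": [0,-0.95,-0.4],"spin": 0},{"delta_pos": [0,-0.95,-0.4],"spin": 0},{"delta_pos": [0,0,0],"spin": 0},{"delta_pos": [0,0,0],"spin": 0}])

```text
time: 4.0
tool_pos: [535.1, -189.2, 324.5]
eef_rot: [-0.0, 1.571, 0.001]
wrist_force: [0.3, 0.0, -0.0]
finger_gap: 85.4
```

```bash
python3 - <<'E'
from h import *
c=cap('wrist','w2');o=env.observe();print(o['time'],o['tool_pos'],cv2.Rodrigues(o['eef_rot'])[0].round(3),o['q'].round(2))
im=cv2.imread('pics/w2.png');cv2.imwrite('pics/w2c.png',cv2.resize(im[100:320,170:390],None,fx=2.7,fy=2.7,interpolation=cv2.INTER_CUBIC))
E
```

```text
4.05 [ 535.29475394 -188.65187767  324.76410766] [[-0.    -0.001  1.   ]
 [ 0.001  1.     0.001]
 [-1.     0.001 -0.   ]] [-0.15  0.45  0.55  1.85 -0.29  0.92  0.54]
```

View pics/w2c.png

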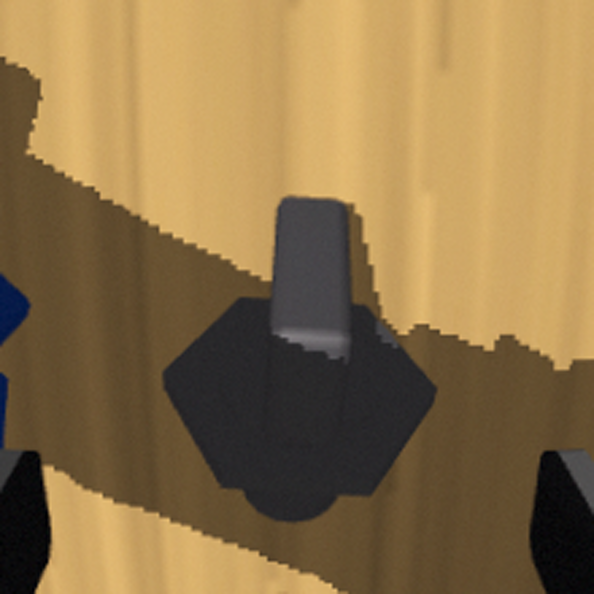

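```bash
python3 - <<'E'
from h import *
c=load('w2')
W=lambda x,y:(170+(x+.5)/2.7-.5,100+(y+.5)/2.7-.5)
for n,p,z in [('ul',(273,333),86),('ur',(350,340),86),('ll',(279,203),28.9),('lr',(346,206),28.9),('tipL',(163,378),35),('tipR',(436,390),35),('foot',(291,521),33)]:
    print(n,onz(c,*W(*p),z,True).round(1))
print(proj(c,[535,-189,170],True))
E
```

```text
ul [ 530.7 -185.6   86. ]
ur [ 550.2 -187.5   86. ]
ll [ 531.5 -163.9   28.9]
lr [ 552.2 -164.8   28.9]
tipL [ 493.9 -219.7   35. ]
tipR [ 582.4 -224.    35. ]
foot [ 535.2 -274.8   33. ]
[276.99516662 293.95259956]
```

Request:
play_rows(moves=[{"delta_pos": [0.2,-0.07,-0.75],"spin": -0.57},{"delta_pos": [0,0,-0.8],"spin": 0},{"delta_pos": [0,0,-0.8],"spin": 0},{"delta_pos": [0,0,-0.8],"spin": 0},{"delta_pos": [0,0,-0.8],"spin": 0},{"delta_pos": [0,0,-0.8],"spin": 0},{"delta_pos": [0,0,0],"spin": 0},{"delta_pos": [0,0,0],"spin": 0}], gripper=90, grip_force=20)

```text
time: 4.85
tool_pos: [540.5, -190.7, 206.6]
eef_rot: [0.038, 1.57, -0.038]
wrist_force: [-0.4, -0.4, 0.8]
finger_gap: 55.3
```

```bash
python3 - <<'E'
from h import *
c=cap('wrist','w3');o=env.observe();print(o['time'],o['tool_pos'],o['wrist_force'],o['finger_gap'])
E
```

```text
4.9 [ 540.55800433 -190.99218835  207.01894333] [0.17618896 0.01228945 0.6400717 ] 54.995405106199364
```

View pics/w3.png

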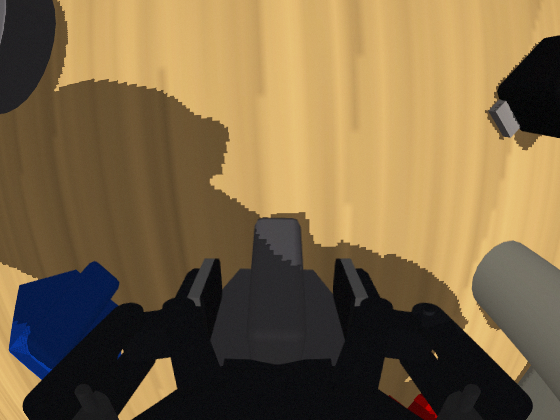

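The wing (252–301, centre 277) is centred between the pads. Closing lightly.

Request:
play_rows(moves=[{"delta_pos": [0,0,0],"spin": 0},{"delta_pos": [0,0,0],"spin": 0},{"delta_pos": [0,0,0],"spin": 0},{"delta_pos": [0,0,0],"spin": 0},{"delta_pos": [0,0,0],"spin": 0},{"delta_pos": [0,0,0],"spin": 0}], gripper=255, grip_force=20)

```text
time: 5.5
tool_pos: [540.4, -191.5, 206.5]
eef_rot: [0.039, 1.569, -0.039]
wrist_force: [-1.8, 1.3, 7.7]
finger_gap: 22.0
```

```bash
python3 - <<'E'
import numpy as np
r=np.hypot(86,18);a=np.linspace(0.616,1.777,21)
h=r*np.cos(a);z=r*np.sin(a)
for i in range(20): print(np.round([(h[i+1]-h[i])*.049/25,(h[i+1]-h[i])/25,(z[i+1]-z[i])/25],3))
E
```

```text
[-0.006 -0.123  0.163]
[-0.006 -0.132  0.156]
[-0.007 -0.141  0.148]
[-0.007 -0.149  0.139]
[-0.008 -0.157  0.13 ]
[-0.008 -0.164  0.121]
[-0.008 -0.171  0.111]
[-0.009 -0.177  0.101]
[-0.009 -0.183  0.091]
[-0.009 -0.188  0.08 ]
[-0.009 -0.192  0.069]
[-0.01  -0.196  0.058]
[-0.01  -0.199  0.046]
[-0.01  -0.201  0.035]
[-0.01  -0.203  0.023]
[-0.01  -0.204  0.011]
[-0.01  -0.204 -0.001]
[-0.01  -0.204 -0.012]
[-0.01  -0.203 -0.024]
[-0.01  -0.201 -0.036]
```

Request:
play_rows(moves=[{"delta_pos": [-0.006,-0.123,0.17],"spin": 0},{"delta_pos": [-0.006,-0.132,0.16],"spin": 0},{"delta_pos": [-0.007,-0.141,0.15],"spin": 0},{"delta_pos": [-0.007,-0.149,0.14],"spin": 0},{"delta_pos": [-0.008,-0.157,0.13],"spin": 0},{"delta_pos": [-0.008,-0.164,0.12],"spin": 0},{"delta_pos": [-0.008,-0.171,0.11],"spin": 0},{"delta_pos": [0,0,0],"spin": 0}])

```text
time: 6.3
tool_pos: [538.8, -218.2, 230.8]
eef_rot: [0.039, 1.57, -0.04]
wrist_force: [1.2, 0.7, -3.0]
finger_gap: 22.1
```

```bash
python3 - <<'E'
from h import *
o=env.observe();print(o['time'],o['tool_pos'],o['wrist_force'],o['torque'],o['finger_gap'])
a=cap('wrist','w4')['image'];b=cap('side','s4')['image']
cv2.imwrite('pics/m4.png',cv2.cvtColor(np.hstack([cv2.resize(a[150:400,150:400],(400,400)),cv2.resize(b[80:200,240:360],(400,400))]),cv2.COLOR_RGB2BGR))
E
```

```text
6.3 [ 538.76766226 -218.20628203  230.7924622 ] [ 1.16417398  0.69477451 -2.98252419] [ 0.05999049 -0.05516669  0.02007757] 22.077316324856742
```

View pics/m4.png

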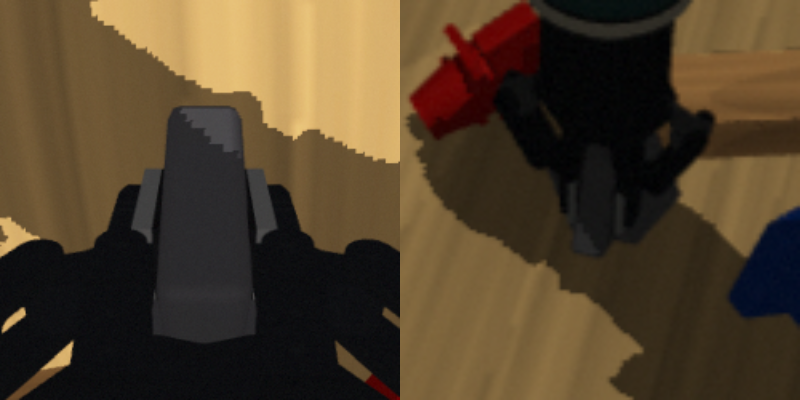

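The pads hold the cap rigidly (wrist picture: the wing end face is still the same size), so gravity alone won't swing it upright. I'll use the fixed tank's free -x wall instead: press the foot lightly against it and lift, so the foot stays behind and the cap turns in the pads.

Request:
play_rows(moves=[{"delta_pos": [0,0,0.8],"spin": 0},{"delta_pos": [0,0,0.8],"spin": 0},{"delta_pos": [0,0,0.8],"spin": 0},{"delta_pos": [0,0,0.8],"spin": 0},{"delta_pos": [0,0.5,0],"spin": 0.8},{"delta_pos": [-0.3,0.9,0],"spin": 1},{"delta_pos": [-0.4,0.9,0],"spin": 1},{"delta_pos": [-0.5,0.9,0],"spin": 1},{"delta_pos": [-0.5,0.9,0],"spin": 1},{"delta_pos": [-0.5,0.9,0],"spin": 1},{"delta_pos": [-0.5,0.9,0],"spin": 1},{"delta_pos": [-0.5,0.9,0],"spin": 1},{"delta_pos": [-0.5,0.9,0],"spin": 1},{"delta_pos": [-0.5,0.9,0],"spin": 1},{"delta_pos": [-0.5,0.9,0],"spin": 1},{"delta_pos": [-0.5,0.9,0],"spin": 1},{"delta_pos": [-0.5,0.9,0],"spin": 1},{"delta_pos": [-0.5,0.9,0],"spin": 1},{"delta_pos": [-0.4,0.9,0],"spin": 1},{"delta_pos": [-0.4,0.9,0],"spin": 1}])

```text
time: 8.4
tool_pos: [363.1, 133.5, 310.4]
eef_rot: [-1.032, 1.312, 1.032]
wrist_force: [0.4, 0.2, -2.5]
finger_gap: 21.6
```

```bash
python3 - <<'E'
from h import *
o=env.observe();print(o['time'],o['tool_pos'],o['wrist_force'],o['torque'],cv2.Rodrigues(o['eef_rot'])[0].round(3)[:,2],o['q'].round(2))
a=cap('top','t5')['image'];b=cap('side','s5')['image']
cv2.imwrite('pics/m5.png',cv2.cvtColor(np.hstack([cv2.resize(a[120:320,80:280],(400,400)),cv2.resize(b[200:400,200:400],(400,400))]),cv2.COLOR_RGB2BGR))
E
```

```text
8.4 [363.11028173 133.47768785 310.4423897 ] [ 0.3844992   0.22885379 -2.50682553] [0.02438229 0.05389208 0.02689706] [0.236 0.972 0.   ] [-0.58  0.13  0.16  2.26 -0.03  0.75  0.93]
```

View pics/m5.png

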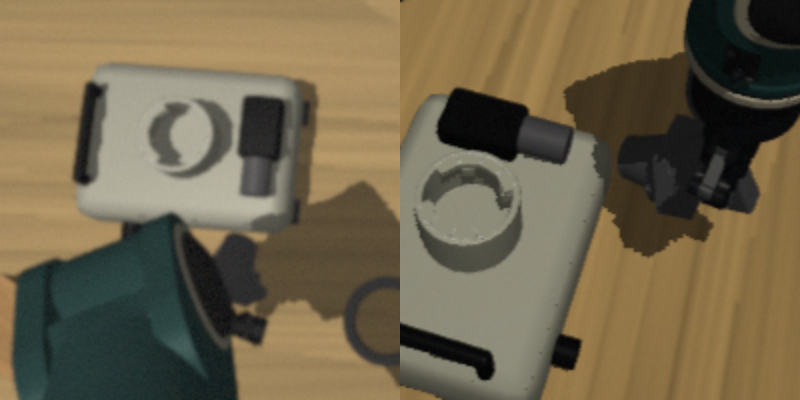

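Request:
play_rows(moves=[{"delta_pos": [0,0.4,-0.6],"spin": 1},{"delta_pos": [0,0.2,-0.6],"spin": 1},{"delta_pos": [0,0,-0.6],"spin": 0.1},{"delta_pos": [0,0,-0.6],"spin": 0},{"delta_pos": [0,0,-0.6],"spin": 0},{"delta_pos": [0,0,-0.3],"spin": 0},{"delta_pos": [0.08,0,0],"spin": 0},{"delta_pos": [0.08,0,0],"spin": 0},{"delta_pos": [0,0,0],"spin": 0}])

```text
time: 9.4
tool_pos: [368.4, 147.6, 228.5]
eef_rot: [-1.166, 1.235, 1.165]
wrist_force: [0.3, 0.3, -3.3]
finger_gap: 21.8
```

```bash
python3 - <<'E'
from h import *
o=env.observe();print(o['time'],o['tool_pos'],o['wrist_force'],o['torque'],cv2.Rodrigues(o['eef_rot'])[0].round(3)[:,2],o['q'].round(2))
a=cap('wrist','w6')['image'];b=cap('side','s6')['image']
cv2.imwrite('pics/m6.png',cv2.cvtColor(np.hstack([cv2.resize(a,(533,400)),cv2.resize(b[200:400,250:380],(260,400))]),cv2.COLOR_RGB2BGR))
E
```

```text
9.4 [368.38930213 147.62385844 228.52922177] [ 0.27605239  0.26199495 -3.32091041] [ 0.0265826  0.0851426 -0.0117076] [0.059 0.998 0.   ] [-0.56  0.31  0.11  2.29 -0.07  0.54  1.12]
```

View pics/m6.png

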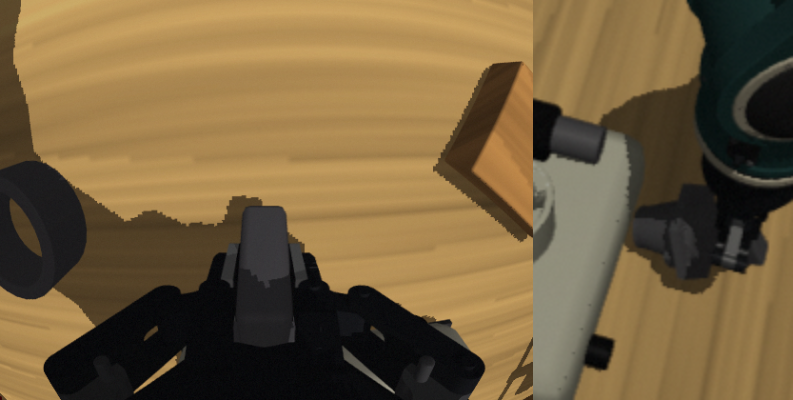

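Request:
play_rows(moves=[{"delta_pos": [0.08,0,0],"spin": 0},{"delta_pos": [0.08,0,0],"spin": 0},{"delta_pos": [0,0,0],"spin": 0}])

```text
time: 9.8
tool_pos: [372.1, 147.6, 228.0]
eef_rot: [-1.166, 1.236, 1.166]
wrist_force: [0.2, 0.4, -3.2]
finger_gap: 21.9
```

Request:
play_rows(moves=[{"delta_pos": [0.08,0,0],"spin": 0},{"delta_pos": [0,0,0],"spin": 0}])

```text
time: 10.0
tool_pos: [373.5, 147.5, 227.7]
eef_rot: [-1.166, 1.238, 1.167]
wrist_force: [-5.0, -0.6, -0.4]
finger_gap: 21.9
```

Request:
play_rows(moves=[{"delta_pos": [0.08,0,0],"spin": 0},{"delta_pos": [0,0,0],"spin": 0}])

```text
time: 10.2
tool_pos: [374.4, 147.5, 227.4]
eef_rot: [-1.166, 1.24, 1.169]
wrist_force: [-15.1, 1.3, 4.8]
finger_gap: 22.0
```

Request:
play_rows(moves=[{"delta_pos": [0.02,0,0.2],"spin": 0},{"delta_pos": [0.05,0,0.2],"spin": 0},{"delta_pos": [0.06,0,0.19],"spin": 0},{"delta_pos": [0,0,0],"spin": 0}])

```text
time: 10.6
tool_pos: [379.4, 147.6, 243.3]
eef_rot: [-1.166, 1.235, 1.165]
wrist_force: [-1.4, 0.2, -1.3]
finger_gap: 21.5
```

```bash
python3 - <<'E'
from h import *
o=env.observe();print(o['time'],o['tool_pos'],o['wrist_force'],o['torque'])
a=cap('wrist','w7')['image'];b=cap('side','s7')['image']
cv2.imwrite('pics/m7.png',cv2.cvtColor(np.hstack([cv2.resize(a,(533,400)),cv2.resize(b[200:400,250:380],(260,400))]),cv2.COLOR_RGB2BGR))
E
```

```text
10.6 [379.41629102 147.60008988 243.28694597] [-1.42622304  0.19757888 -1.26082066] [0.03033445 0.49811903 0.01851981]
```

View pics/m7.png

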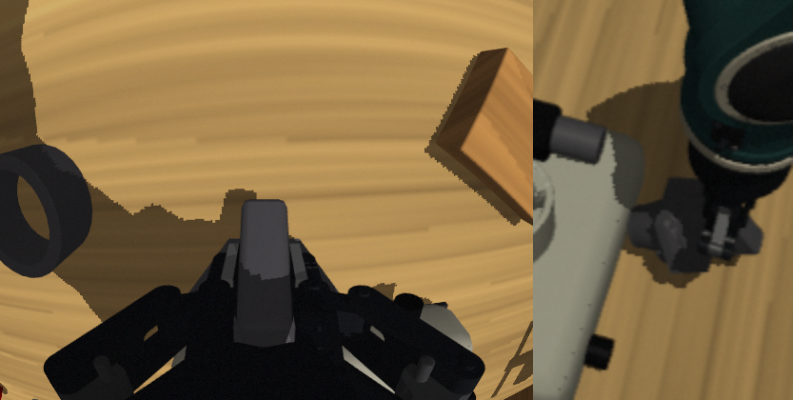

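Request:
play_rows(moves=[{"delta_pos": [0.09,0,0.19],"spin": 0},{"delta_pos": [0.1,0,0.185],"spin": 0},{"delta_pos": [0.11,0,0.18],"spin": 0},{"delta_pos": [0.12,0,0.17],"spin": 0},{"delta_pos": [0.13,0,0.165],"spin": 0},{"delta_pos": [0,0,0],"spin": 0}])

```text
time: 11.3
tool_pos: [393.4, 147.6, 265.5]
eef_rot: [-1.166, 1.235, 1.165]
wrist_force: [-1.4, 0.1, -2.4]
finger_gap: 21.8
```

```bash
python3 - <<'E'
from h import *
o=env.observe();print(o['time'],o['tool_pos'],o['wrist_force'],o['torque'])
a=cap('wrist','w8')['image'];b=cap('side','s8')['image']
cv2.imwrite('pics/m8.png',cv2.cvtColor(np.hstack([cv2.resize(a,(533,400)),cv2.resize(b[200:400,250:380],(260,400))]),cv2.COLOR_RGB2BGR))
E
```

```text
11.3 [393.35387724 147.5762925  265.45498163] [-1.3565715   0.05928568 -2.4106217 ] [0.0305735  0.31639901 0.00614242]
```

View pics/m8.png

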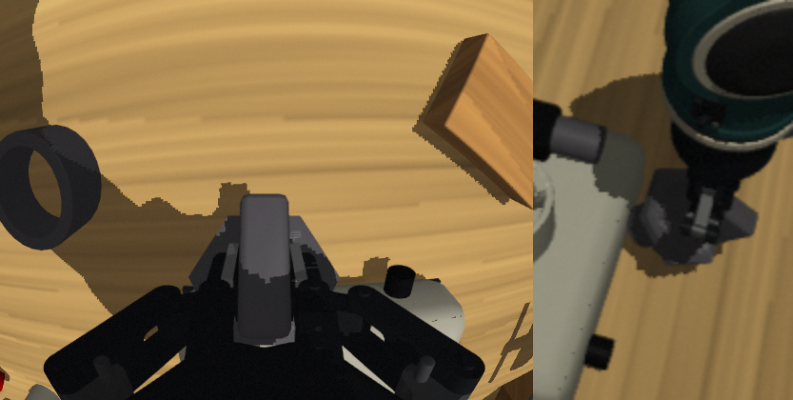

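It works: the flange now shows on both sides of the wing (wrist, x 190–335), so the cap is turning upright. Continuing the arc.

Request:
play_rows(moves=[{"delta_pos": [0.14,0,0.16],"spin": 0},{"delta_pos": [0.15,0,0.15],"spin": 0},{"delta_pos": [0.16,0,0.14],"spin": 0},{"delta_pos": [0.165,0,0.13],"spin": 0},{"delta_pos": [0.173,0,0.12],"spin": 0},{"delta_pos": [0.18,0,0.11],"spin": 0},{"delta_pos": [0,0,0],"spin": 0}])

```text
time: 12.1
tool_pos: [417.7, 147.6, 285.6]
eef_rot: [-1.166, 1.235, 1.165]
wrist_force: [-1.0, 0.6, -3.3]
finger_gap: 21.5
```

```bash
python3 - <<'E'
from h import *
o=env.observe();print(o['time'],o['tool_pos'],o['wrist_force'],o['torque'])
a=cap('wrist','w9')['image'];b=cap('side','s9')['image']
cv2.imwrite('pics/m9.png',cv2.cvtColor(np.hstack([cv2.resize(a,(533,400)),cv2.resize(b[200:400,250:380],(260,400))]),cv2.COLOR_RGB2BGR))
E
```

```text
12.1 [417.72178613 147.61185433 285.55267932] [-1.00931579  0.6067176  -3.32528569] [-0.03083251  0.25130076 -0.02034631]
```

View pics/m9.png

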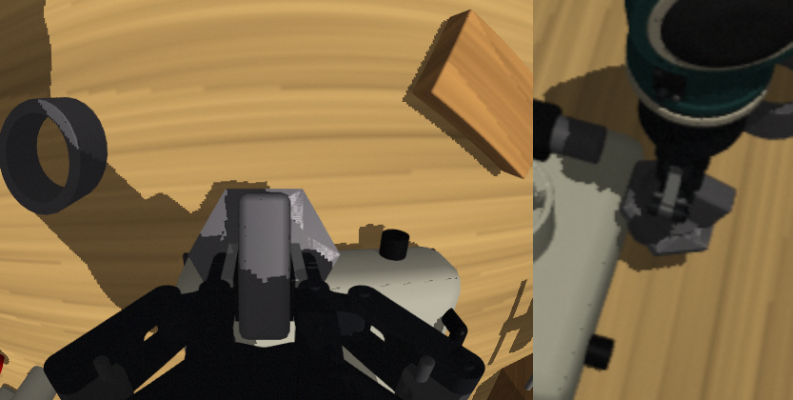

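Request:
play_rows(moves=[{"delta_pos": [0.186,0,0.1],"spin": 0},{"delta_pos": [0.192,0,0.088],"spin": 0},{"delta_pos": [0.197,0,0.076],"spin": 0},{"delta_pos": [0.2,0,0.065],"spin": 0},{"delta_pos": [0.2,0,0.055],"spin": 0},{"delta_pos": [0,0,0],"spin": 0}])

```text
time: 12.8
tool_pos: [442.0, 147.5, 294.9]
eef_rot: [-1.166, 1.236, 1.165]
wrist_force: [-0.9, -1.4, -2.7]
finger_gap: 21.6
```

```bash
python3 - <<'E'
from h import *
o=env.observe();print(o['time'],o['tool_pos'],o['wrist_force'],o['torque'])
a=cap('wrist','w10')['image'];b=cap('side','s10')['image']
cv2.imwrite('pics/m10.png',cv2.cvtColor(np.hstack([cv2.resize(a,(533,400)),cv2.resize(b[200:400,250:380],(260,400))]),cv2.COLOR_RGB2BGR))
E
```

```text
12.8 [442.04764409 147.51780608 294.93014392] [-0.90111158 -1.39175046 -2.70015469] [-0.11572685  0.34578942 -0.03143436]
```

View pics/m10.png

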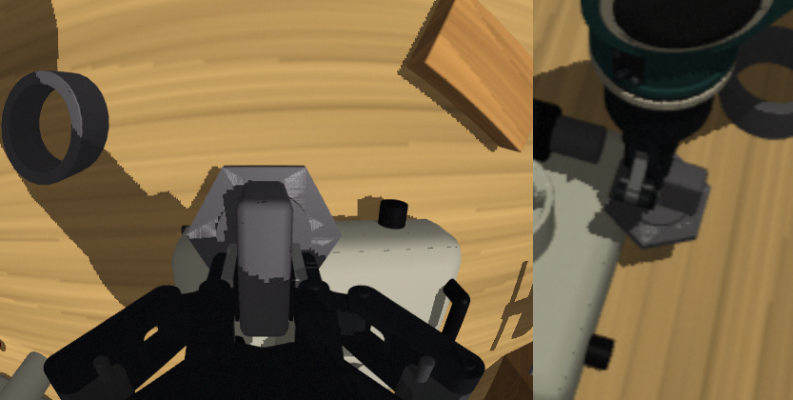

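Request:
play_rows(moves=[{"delta_pos": [-0.4,0,0],"spin": 0},{"delta_pos": [-0.5,0,0],"spin": 0},{"delta_pos": [-0.5,0,0],"spin": 0},{"delta_pos": [-0.4,0,0],"spin": 0},{"delta_pos": [0,0,-0.4],"spin": 0},{"delta_pos": [0,0,-0.5],"spin": 0},{"delta_pos": [0,0,0],"spin": 0}])

```text
time: 13.6
tool_pos: [396.0, 147.5, 270.9]
eef_rot: [-1.166, 1.238, 1.167]
wrist_force: [-0.4, 0.1, -2.1]
finger_gap: 21.8
```

```bash
python3 - <<'E'
from h import *
o=env.observe();print(o['time'],o['tool_pos'],o['wrist_force'],o['torque'])
a=cap('wrist','w11')['image'];b=cap('side','s11')['image']
print(proj(dict(np.load('pics/s11.npz')),[397,147.5,118]))
cv2.imwrite('pics/m11.png',cv2.cvtColor(cv2.resize(b[210:310,290:420],None,fx=6,fy=6,interpolation=cv2.INTER_CUBIC),cv2.COLOR_RGB2BGR))
cv2.imwrite('pics/m11w.png',cv2.cvtColor(cv2.resize(a[120:400,160:400],None,fx=2,fy=2,interpolation=cv2.INTER_CUBIC),cv2.COLOR_RGB2BGR))
E
```

```text
13.6 [396.03148635 147.46464204 270.93767392] [-0.37917587  0.05893744 -2.11656953] [ 0.005551   -0.01692999  0.04012128]
[336.96645349 299.69080008]
```

View pics/m11.png

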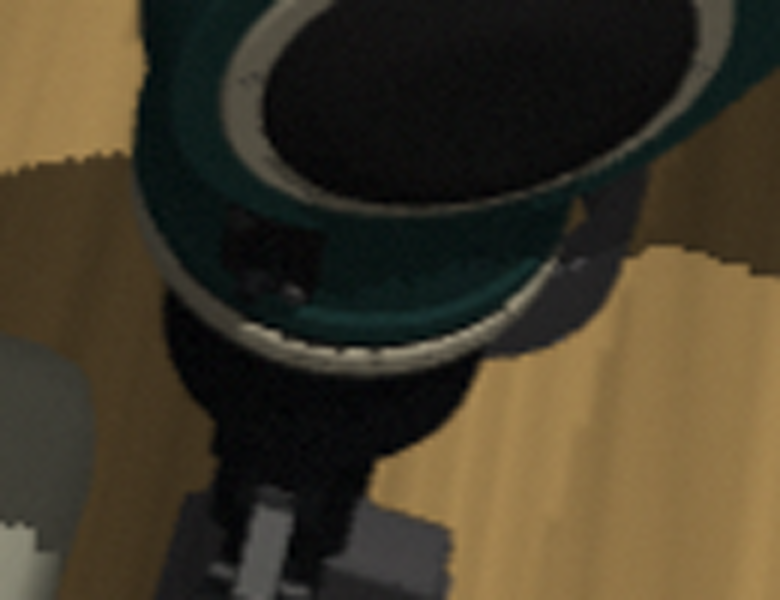

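View pics/m11w.png

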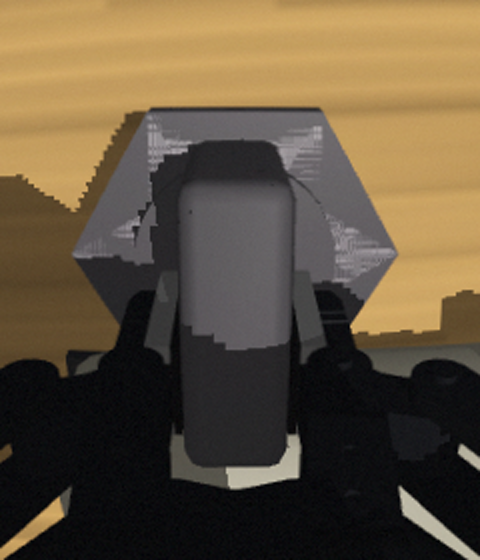

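```bash
cat >> h.py <<'E'
def pnp(c,obj,uv):
    K=np.array(c['intrinsics'])
    n=[]
    for u,v in uv:
        x=(u-K[0,2])/K[0,0];y=(v-K[1,2])/K[1,1];r=np.hypot(x,y);n.append((x/r*np.tan(r),y/r*np.tan(r)))
    n=np.array(n);ok,rv,tv=cv2.solvePnP(np.array(obj,float),n,np.eye(3),None,flags=cv2.SOLVEPNP_SQPNP)
    rv,tv=cv2.solvePnPRefineLM(np.array(obj,float),n,np.eye(3),None,rv,tv)
    e=cv2.projectPoints(np.array(obj,float),rv,tv,np.eye(3),None)[0][:,0]-n
    R=cv2.Rodrigues(np.array(c['rvec'],float))[0];t=np.array(c['tvec'],float).ravel()
    return R.T@cv2.Rodrigues(rv)[0], R.T@(tv.ravel()-t), np.abs(e).max()*325
E
python3 - <<'E'
from h import *
c=load('w11')
W=lambda x,y:(160+(x+.5)/2-.5,120+(y+.5)/2-.5)
obj=[(-11,32,58),(11,32,58),(-11,-32,58),(11,-32,58),(-22,38,8),(22,38,8),(-44,0,8),(44,0,8)]
px=[(182,183),(292,183),(184,465),(292,465),(148,108),(322,108),(74,252),(398,252)]
R,t,e=pnp(c,obj,[W(*p) for p in px]);print(R.round(3),t.round(1),e, 'grip',(R@[0,0,40]+t).round(1),'tilt',np.degrees(np.arccos(R[2,2])))
E
```

```text
[[ 0.056 -0.997 -0.057]
 [ 0.998  0.056  0.008]
 [-0.005 -0.058  0.998]] [389.4 149.5  73.5] 3.112765852510924 grip [387.1 149.8 113.4] tilt 3.3291869495427022
```

Wrist picture: the cap is upright to within about 3.3° and the wing centre sits about 9 mm toward -x from the pads. I'll stand it on the bench here, release, and regrip it centred.

Request:
play_rows(moves=[{"delta_pos": [0,0,-0.4],"spin": 0},{"delta_pos": [0,0,-0.4],"spin": 0},{"delta_pos": [0,0,-0.15],"spin": 0},{"delta_pos": [0,0,-0.1],"spin": 0},{"delta_pos": [0,0,0],"spin": 0}])

```text
time: 14.2
tool_pos: [396.4, 147.5, 245.7]
eef_rot: [-1.166, 1.237, 1.166]
wrist_force: [0.1, 0.0, -2.4]
finger_gap: 21.4
```

Request:
play_rows(moves=[{"delta_pos": [0,0,-0.06],"spin": 0},{"delta_pos": [0,0,0],"spin": 0}])

```text
time: 14.4
tool_pos: [396.5, 147.6, 244.6]
eef_rot: [-1.166, 1.236, 1.166]
wrist_force: [-0.8, 0.1, -2.6]
finger_gap: 21.5
```

Request:
play_rows(moves=[{"delta_pos": [0,0,-0.06],"spin": 0},{"delta_pos": [0,0,-0.06],"spin": 0},{"delta_pos": [0,0,0],"spin": 0}])

```text
time: 14.7
tool_pos: [396.5, 147.6, 241.5]
eef_rot: [-1.166, 1.236, 1.166]
wrist_force: [-0.1, -0.6, -0.4]
finger_gap: 22.1
```

Request:
play_rows(moves=[{"delta_pos": [0,0,-0.06],"spin": 0},{"delta_pos": [0,0,0],"spin": 0}])

```text
time: 14.9
tool_pos: [397.2, 147.6, 240.8]
eef_rot: [-1.166, 1.234, 1.165]
wrist_force: [1.3, -2.5, 15.6]
finger_gap: 21.7
```

Request:
play_rows(moves=[{"delta_pos": [0,0,-0.04],"spin": 0},{"delta_pos": [0,0,0.04],"spin": 0}])

```text
time: 15.1
tool_pos: [397.2, 147.6, 240.7]
eef_rot: [-1.166, 1.234, 1.165]
wrist_force: [0.3, -1.0, -2.3]
finger_gap: 22.0
```

Request:
play_rows(moves=[{"delta_pos": [0,0,0],"spin": 0},{"delta_pos": [0,0,0],"spin": 0},{"delta_pos": [0,0,0],"spin": 0},{"delta_pos": [0,0,0],"spin": 0}], gripper=110)

```text
time: 15.5
tool_pos: [396.3, 147.6, 239.9]
eef_rot: [-1.166, 1.237, 1.166]
wrist_force: [0.2, -0.7, 0.6]
finger_gap: 48.6
```

```bash
python3 - <<'E'
from h import *
o=env.observe();print(o['time'],o['tool_pos'],o['wrist_force'],o['torque'],o['finger_gap'])
a=cap('wrist','w12')['image']
cv2.imwrite('pics/m12w.png',cv2.cvtColor(cv2.resize(a[120:400,160:400],None,fx=2,fy=2,interpolation=cv2.INTER_CUBIC),cv2.COLOR_RGB2BGR))
E
```

```text
15.5 [396.32046852 147.5773627  239.88728546] [ 0.21118853 -0.72851683  0.57291516] [ 0.00120184 -0.00943202 -0.04387177] 48.61774656298715
```

View pics/m12w.png

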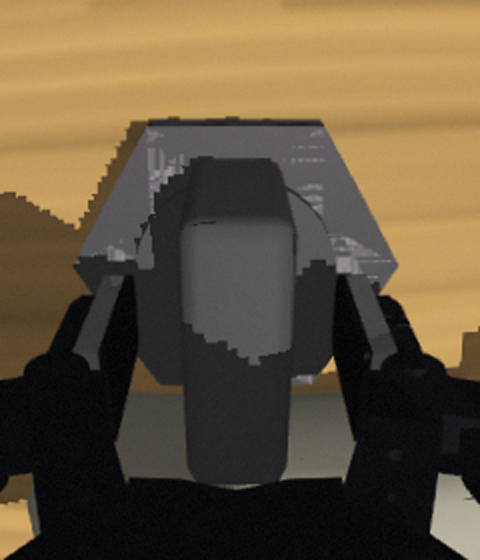

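```bash
python3 - <<'E'
from h import *
c=load('w12')
W=lambda x,y:(160+(x+.5)/2-.5,120+(y+.5)/2-.5)
obj=[(-11,32,58),(11,32,58),(-11,-32,58),(11,-32,58),(-22,38,8),(22,38,8),(-44,0,8),(44,0,8)]
px=[(180,222),(295,222),(185,482),(287,484),(148,124),(323,124),(74,265),(399,265)]
R,t,e=pnp(c,obj,[W(*p) for p in px]);print(R.round(3),t.round(1),e, 'grip',(R@[0,0,40]+t).round(1),'tilt',np.degrees(np.arccos(R[2,2])))
for p,z in zip(px,[104]*4+[54]*4): print(onz(c,*W(*p),z,True).round(1))
E
```

```text
[[ 0.06  -0.998  0.001]
 [ 0.998  0.06   0.   ]
 [-0.001  0.001  1.   ]] [392.9 149.6  43.5] 2.230788004490229 grip [392.9 149.7  83.5] tilt 0.06510589830151185
[359.6 141.7 104. ]
[360.8 161.7 104. ]
[421.2 136.7 104. ]
[423.2 159.  104. ]
[352.6 130.3  54. ]
[355.2 173.3  54. ]
[389.8 106.1  54. ]
[395.  193.5  54. ]
```

The wrist view shows the cap standing flat on the bench: tilt is about 0 and the centre is at (392, 150). Regripping it centred.

Request:
play_rows(moves=[{"delta_pos": [-0.17,0.08,0],"spin": 0},{"delta_pos": [0,0,0],"spin": 0},{"delta_pos": [0,0,0],"spin": 0}])

```text
time: 15.85
tool_pos: [392.0, 149.7, 240.0]
eef_rot: [-1.166, 1.236, 1.166]
wrist_force: [-0.0, 0.6, 1.0]
finger_gap: 48.5
```

Request:
play_rows(moves=[{"delta_pos": [0,0,0],"spin": 0},{"delta_pos": [0,0,0],"spin": 0},{"delta_pos": [0,0,0],"spin": 0},{"delta_pos": [0,0,0],"spin": 0},{"delta_pos": [0,0,0],"spin": 0}], gripper=255, grip_force=60)

```text
time: 16.35
tool_pos: [392.2, 149.6, 240.0]
eef_rot: [-1.166, 1.236, 1.166]
wrist_force: [0.2, 0.9, 0.8]
finger_gap: 21.2
```

Request:
play_rows(moves=[{"delta_pos": [0,0,0.4],"spin": 0},{"delta_pos": [0,0,0.8],"spin": 0},{"delta_pos": [0,0,0.9],"spin": 0},{"delta_pos": [0,0,0.9],"spin": 0},{"delta_pos": [0,0,0.9],"spin": 0},{"delta_pos": [0,0,0.9],"spin": 0},{"delta_pos": [0,0,0.9],"spin": 0},{"delta_pos": [0,0,0.6],"spin": 0},{"delta_pos": [0,0,0],"spin": -1},{"delta_pos": [0,0,0],"spin": -1},{"delta_pos": [0,0,0],"spin": -1}])

```text
time: 17.45
tool_pos: [391.9, 149.3, 398.1]
eef_rot: [-0.967, 1.345, 0.967]
wrist_force: [0.1, 0.1, -2.7]
finger_gap: 21.1
```

Request:
play_rows(moves=[{"delta_pos": [0.4,0.1,0],"spin": -1},{"delta_pos": [0.4,0.1,0],"spin": -1},{"delta_pos": [0.4,0.1,0],"spin": -1},{"delta_pos": [0.4,0.1,0],"spin": -1},{"delta_pos": [0.4,0.1,0],"spin": -1},{"delta_pos": [0.4,0.1,0],"spin": -1},{"delta_pos": [0.4,0.1,0],"spin": -1},{"delta_pos": [0.4,0.1,0],"spin": -1},{"delta_pos": [0.4,0.1,0],"spin": -1},{"delta_pos": [0.4,0.1,0],"spin": -1},{"delta_pos": [0.4,0.1,0],"spin": -1},{"delta_pos": [0.4,0.1,0],"spin": -1},{"delta_pos": [0.4,0.1,0],"spin": -1},{"delta_pos": [0.4,0.1,0],"spin": -1},{"delta_pos": [0.4,0.1,0],"spin": -0.96},{"delta_pos": [0.36,0.16,0],"spin": 0},{"delta_pos": [0,0,0],"spin": 0},{"delta_pos": [0,0,0],"spin": 0}])

```text
time: 19.25
tool_pos: [550.9, 191.0, 397.5]
eef_rot: [0.041, 1.571, -0.042]
wrist_force: [0.1, 0.9, -3.6]
finger_gap: 21.7
```

```bash
python3 - <<'E'
from h import *
o=env.observe();print(o['time'],o['tool_pos'],o['wrist_force'],o['torque'],cv2.Rodrigues(o['eef_rot'])[0].round(3)[:,2],o['q'].round(2))
a=cap('wrist','w13')['image'];s=cap('side','s13')['image']
cv2.imwrite('pics/m13w.png',cv2.cvtColor(np.hstack([cv2.resize(a[120:400,160:400],None,fx=1.7,fy=1.7,interpolation=cv2.INTER_CUBIC),cv2.resize(s[185:425,170:330],(317,476))]),cv2.COLOR_RGB2BGR))
E
```

```text
19.25 [550.91243815 191.0430195  397.53219168] [ 0.05223275  0.94639885 -3.64294506] [-0.01046741  0.02292812 -0.02155635] [ 0.999 -0.053 -0.001] [-0.63  0.36  0.31  1.74 -0.12  1.06 -0.33]
```

View pics/m13w.png

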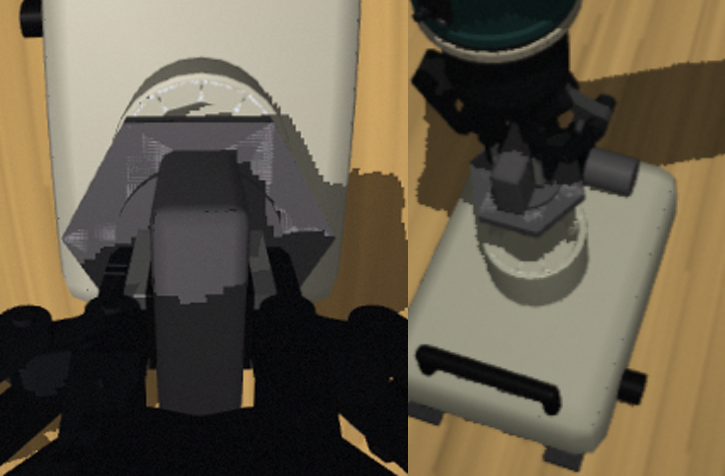

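```bash
python3 - <<'E'
from h import *
c=load('w13')
W=lambda x,y:(160+(x+.5)/1.7-.5,120+(y+.5)/1.7-.5)
obj=[(-11,32,58),(11,32,58),(-11,-32,58),(11,-32,58),(-22,38,8),(22,38,8),(-44,0,8),(44,0,8)]
px=[(152,208),(247,208),(158,408),(245,410),(126,119),(273,119),(63,240),(336,240)]
R,t,e=pnp(c,obj,[W(*p) for p in px]);print(R.round(3),t.round(1),e,'tilt',np.degrees(np.arccos(R[2,2])))
# neck outer back arc at z132
ps=[(121,118),(140,98),(165,81),(200,73),(235,80),(262,100),(277,122)]
P=np.array([onz(c,*W(*p),132,True)[:2] for p in ps]);print(P.round(1))
from scipy.optimize import least_squares
print(least_squares(lambda s:np.hypot(*(P-s).T)-41,[551,191]).x)
E
```

```text
[[ 0.999  0.049  0.001]
 [-0.049  0.999 -0.009]
 [-0.002  0.009  1.   ]] [550.9 190.2 195.7] 4.858066703583139 tilt 0.5116128475603244
[[517.2 213.2]
 [526.4 221.7]
 [537.8 228.6]
 [553.1 231.2]
 [568.  227.4]
 [579.5 218. ]
 [585.9 207.7]]
[550.33547287 189.53183867]
```

Cap axis at (550.9, 190.2) against a neck centre of about (551, 190.3), yaw -2.8° against -3.2°: aligned. Lowering in steps.

Request:
play_rows(moves=[{"delta_pos": [0,0,-0.4],"spin": 0},{"delta_pos": [0,0,-0.5],"spin": 0},{"delta_pos": [0,0,-0.5],"spin": 0},{"delta_pos": [0,0,-0.4],"spin": 0},{"delta_pos": [0,0,-0.3],"spin": 0},{"delta_pos": [0,0,0],"spin": 0}])

```text
time: 19.95
tool_pos: [550.9, 191.0, 343.7]
eef_rot: [0.042, 1.572, -0.044]
wrist_force: [0.0, -0.5, -3.1]
finger_gap: 21.5
```

Request:
play_rows(moves=[{"delta_pos": [0,0,-0.2],"spin": 0},{"delta_pos": [0,0,-0.15],"spin": 0},{"delta_pos": [0,0,-0.1],"spin": 0},{"delta_pos": [0,0,0],"spin": 0}])

```text
time: 20.35
tool_pos: [551.1, 191.1, 333.5]
eef_rot: [0.043, 1.571, -0.043]
wrist_force: [-0.2, 0.0, -2.7]
finger_gap: 21.0
```

Request:
play_rows(moves=[{"delta_pos": [0,0,-0.1],"spin": 0},{"delta_pos": [0,0,0],"spin": 0}])

```text
time: 20.55
tool_pos: [551.1, 191.1, 331.1]
eef_rot: [0.043, 1.571, -0.043]
wrist_force: [0.5, -1.0, -2.5]
finger_gap: 21.2
```

Request:
play_rows(moves=[{"delta_pos": [0,0,-0.08],"spin": 0},{"delta_pos": [0,0,-0.06],"spin": 0},{"delta_pos": [0,0,0],"spin": 0}])

```text
time: 20.85
tool_pos: [551.1, 191.1, 327.5]
eef_rot: [0.043, 1.571, -0.043]
wrist_force: [0.0, -0.8, -2.1]
finger_gap: 21.4
```

Request:
play_rows(moves=[{"delta_pos": [0,0,-0.05],"spin": 0},{"delta_pos": [0,0,0],"spin": 0}])

```text
time: 21.05
tool_pos: [551.2, 191.1, 326.4]
eef_rot: [0.043, 1.57, -0.043]
wrist_force: [0.5, 0.6, -2.8]
finger_gap: 21.5
```

Request:
play_rows(moves=[{"delta_pos": [0,0,-0.04],"spin": 0},{"delta_pos": [0,0,0],"spin": 0}])

```text
time: 21.25
tool_pos: [551.2, 191.1, 326.1]
eef_rot: [0.043, 1.57, -0.043]
wrist_force: [-5.3, -1.0, 7.3]
finger_gap: 21.3
```

Request:
play_rows(moves=[{"delta_pos": [0,0,-0.04],"spin": 0},{"delta_pos": [0,0,0],"spin": 0}])

```text
time: 21.45
tool_pos: [551.2, 191.0, 325.9]
eef_rot: [0.044, 1.57, -0.043]
wrist_force: [-11.1, -3.4, 21.0]
finger_gap: 21.5
```

Contact came at TCP z 326.2, exactly where the flange should meet the rim. I release so the cap settles, then look.

Request:
play_rows(moves=[{"delta_pos": [0,0,0.06],"spin": 0},{"delta_pos": [0,0,0],"spin": 0},{"delta_pos": [0,0,0],"spin": 0},{"delta_pos": [0,0,0],"spin": 0},{"delta_pos": [0,0,0],"spin": 0}], gripper=110)

```text
time: 21.95
tool_pos: [551.2, 191.1, 325.9]
eef_rot: [0.043, 1.571, -0.043]
wrist_force: [0.1, -0.0, -0.4]
finger_gap: 48.2
```

```bash
python3 - <<'E'
from h import *
o=env.observe();print(o['time'],o['tool_pos'],o['wrist_force'],o['torque'],cv2.Rodrigues(o['eef_rot'])[0].round(3)[:,2],o['q'].round(2))
a=cap('wrist','w14')['image'];s=cap('side','s14')['image']
cv2.imwrite('pics/m14w.png',cv2.cvtColor(np.hstack([cv2.resize(a[120:400,160:400],None,fx=1.7,fy=1.7,interpolation=cv2.INTER_CUBIC),cv2.resize(s[185:425,170:330],(317,476))]),cv2.COLOR_RGB2BGR))
E
```

```text
21.95 [551.16335334 191.05870514 325.89530616] [ 0.09680818 -0.04279172 -0.40885011] [-0.01241767  0.03504725  0.01869609] [ 0.998 -0.055 -0.   ] [-0.61  0.44  0.29  1.8  -0.15  0.92 -0.31]
```

View pics/m14w.png

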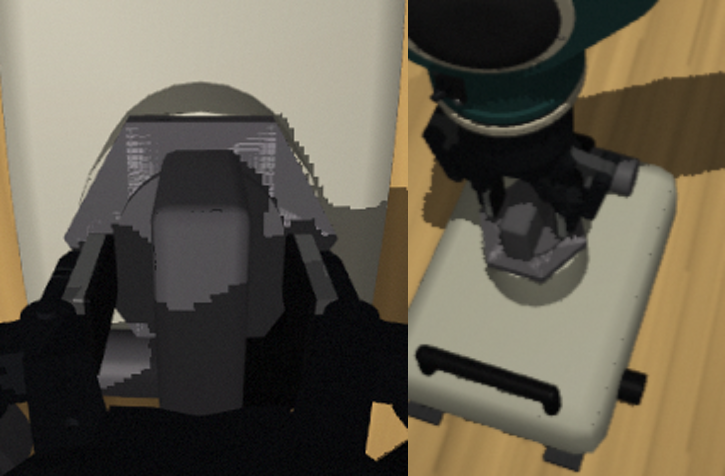

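```bash
python3 - <<'E'
from h import *
c=load('w14')
W=lambda x,y:(160+(x+.5)/1.7-.5,120+(y+.5)/1.7-.5)
obj=[(-11,32,58),(11,32,58),(-11,-32,58),(11,-32,58),(-22,38,8),(22,38,8),(-44,0,8),(44,0,8)]
px=[(152,208),(248,208),(158,411),(245,411),(127,120),(275,120),(63,241),(337,241)]
R,t,e=pnp(c,obj,[W(*p) for p in px]);print(R.round(3),t.round(1),e,'tilt',np.degrees(np.arccos(R[2,2])))
E
```

```text
[[ 0.999  0.053 -0.001]
 [-0.053  0.999 -0.002]
 [ 0.001  0.002  1.   ]] [551.4 190.1 124.9] 4.520456311580432 tilt 0.14963602423262157
```

The cap is flat (0.15°) and centred. Regrip, ease the load off the rim by about 1 mm, then turn clockwise.

Request:
play_rows(moves=[{"delta_pos": [0,-0.03,0],"spin": 0},{"delta_pos": [0,0,0],"spin": 0},{"delta_pos": [0,0,0],"spin": 0},{"delta_pos": [0,0,0],"spin": 0},{"delta_pos": [0,0,0],"spin": 0},{"delta_pos": [0,0,0],"spin": 0}], gripper=255, grip_force=80)

```text
time: 22.65
tool_pos: [551.3, 190.2, 326.1]
eef_rot: [0.043, 1.57, -0.043]
wrist_force: [-0.5, -2.4, 3.7]
finger_gap: 21.3
```

Request:
play_rows(moves=[{"delta_pos": [0,0,0.03],"spin": 0},{"delta_pos": [0,0,0.01],"spin": 0},{"delta_pos": [0,0,0],"spin": 0}])

```text
time: 22.95
tool_pos: [551.0, 190.4, 326.7]
eef_rot: [0.043, 1.571, -0.043]
wrist_force: [-0.2, -0.8, -2.2]
finger_gap: 21.7
```

```bash
python3 - <<'E'
from h import *
o=env.observe();print(o['time'],o['tool_pos'],o['wrist_force'],o['torque'],o['finger_gap'])
E
```

```text
22.95 [550.95843324 190.43361292 326.71825643] [-0.15214122 -0.84058292 -2.23438708] [-0.02535257  0.03393644  0.01336452] 21.729402996861577
```

Weight carried (-2.2 N), no downward press. Turning.

Request:
play_rows(moves=[{"delta_pos": [0,0,0],"spin": -0.6},{"delta_pos": [0,0,0],"spin": -0.6},{"delta_pos": [0,0,0],"spin": -0.6},{"delta_pos": [0,0,0],"spin": -0.6},{"delta_pos": [0,0,0],"spin": -0.6},{"delta_pos": [0,0,0],"spin": -0.6}])

```text
time: 23.55
tool_pos: [551.0, 190.4, 326.8]
eef_rot: [0.291, 1.552, -0.291]
wrist_force: [-0.2, 0.6, -2.7]
finger_gap: 21.0
```

Request:
play_rows(moves=[{"delta_pos": [0,0,0],"spin": -0.6},{"delta_pos": [0,0,0],"spin": -0.6},{"delta_pos": [0,0,0],"spin": -0.6},{"delta_pos": [0,0,0],"spin": -0.6},{"delta_pos": [0,0,0],"spin": 0}])

```text
time: 24.05
tool_pos: [551.0, 190.5, 326.8]
eef_rot: [0.454, 1.523, -0.454]
wrist_force: [-0.4, -0.1, -3.2]
finger_gap: 21.3
```

```bash
python3 - <<'E'
from h import *
o=env.observe();print(o['time'],o['tool_pos'],o['wrist_force'],o['torque'],cv2.Rodrigues(o['eef_rot'])[0].round(3)[:,2],o['q'].round(2))
E
```

```text
24.05 [551.02533148 190.46578674 326.7976446 ] [-0.43396736 -0.1134277  -3.152565  ] [-0.03412718 -0.06545729  0.02199394] [ 0.837 -0.547 -0.   ] [-0.7   0.45  0.41  1.8  -0.22  0.93 -0.78]
```

Request:
play_rows(moves=[{"delta_pos": [0,0,0],"spin": -0.6},{"delta_pos": [0,0,0],"spin": -0.6},{"delta_pos": [0,0,0],"spin": -0.6},{"delta_pos": [0,0,0],"spin": -0.6},{"delta_pos": [0,0,0],"spin": -0.4}])

```text
time: 24.55
tool_pos: [550.8, 190.3, 326.7]
eef_rot: [0.642, 1.475, -0.644]
wrist_force: [-4.4, -3.2, -0.7]
finger_gap: 21.3
```

```bash
python3 - <<'E'
from h import *
o=env.observe();print(o['time'],o['tool_pos'],o['wrist_force'],o['torque'],np.degrees(np.arctan2(*cv2.Rodrigues(o['eef_rot'])[0][[1,0],2])))
E
```

```text
24.55 [550.81564148 190.26023397 326.6996824 ] [-4.39061659 -3.2034817  -0.65347872] [-0.46999835  1.23716854  0.12598706] -47.15121378548532
```

Request:
play_rows(moves=[{"delta_pos": [0,0,0],"spin": -0.6},{"delta_pos": [0,0,0],"spin": -0.6}])

```text
time: 24.75
tool_pos: [550.7, 190.2, 326.7]
eef_rot: [0.722, 1.449, -0.725]
wrist_force: [-5.2, -3.1, 1.2]
finger_gap: 21.6
```

```bash
python3 - <<'E'
from h import *
o=env.observe();print(o['time'],o['tool_pos'],o['wrist_force'],o['torque'],np.degrees(np.arctan2(*cv2.Rodrigues(o['eef_rot'])[0][[1,0],2])),o['finger_gap'])
E
```

```text
24.75 [550.66026947 190.17270871 326.6857023 ] [-5.16250557 -3.0934987   1.20027531] [-0.62130026  1.30545587  0.47361305] -53.12963746548689 21.591199314290193
```

The stop is reached at about -50° (torque z 0.47 N m, the clutch limit). Going on through the clicks, lifting a hair.

Request:
play_rows(moves=[{"delta_pos": [-0.02,-0.01,0.01],"spin": -0.5},{"delta_pos": [0,0,0.01],"spin": -0.5},{"delta_pos": [0,0,0],"spin": -0.5},{"delta_pos": [0,0,0],"spin": -0.5}])

```text
time: 25.15
tool_pos: [550.2, 190.1, 327.0]
eef_rot: [0.856, 1.397, -0.858]
wrist_force: [-1.8, -1.0, -5.6]
finger_gap: 20.9
```

```bash
cat > o.py <<'E'
from h import *
o=env.observe();print(o['time'],o['tool_pos'],o['wrist_force'],o['torque'],np.degrees(np.arctan2(*cv2.Rodrigues(o['eef_rot'])[0][[1,0],2])),o['finger_gap'],o['q'][6])
E
python3 o.py
```

```text
25.15 [550.23232278 190.12933368 326.97856553] [-1.79982849 -0.99301774 -5.60198692] [-0.04360951  0.42613784  0.12505715] -63.11051664896085 20.887778643674814 -1.2418142411139483
```

Request:
play_rows(moves=[{"delta_pos": [0,0,0],"spin": -0.5},{"delta_pos": [0,0,0],"spin": -0.5},{"delta_pos": [0,0,0],"spin": -0.5}])

```text
time: 25.45
tool_pos: [550.2, 190.2, 327.0]
eef_rot: [0.955, 1.352, -0.958]
wrist_force: [-1.6, 0.0, -6.8]
finger_gap: 21.3
```

```bash
python3 o.py
```

```text
25.45 [550.21771075 190.16224762 326.95434597] [-1.5804147   0.01933191 -6.79737863] [0.02803024 0.44945878 0.32614243] -70.6092023205897 21.28521197908586 -1.3569893136392088
```

Request:
play_rows(moves=[{"delta_pos": [0,0,0],"spin": -0.5},{"delta_pos": [0,0,0],"spin": -0.5},{"delta_pos": [0,0,0],"spin": -0.5}])

```text
time: 25.75
tool_pos: [550.2, 190.2, 327.0]
eef_rot: [1.054, 1.301, -1.056]
wrist_force: [-1.4, 0.0, -5.1]
finger_gap: 21.1
```

```bash
python3 o.py
```

```text
25.75 [550.22500022 190.20956277 326.98421725] [-1.42206964  0.02062758 -5.13355438] [-0.05185657  0.47901634  0.41892651] -78.09501248189589 21.07302806913518 -1.4716226869056295
```

Request:
play_rows(moves=[{"delta_pos": [0,0,0],"spin": -0.5},{"delta_pos": [0,0,0],"spin": -0.5},{"delta_pos": [0,0,0],"spin": -0.5}])

```text
time: 26.05
tool_pos: [550.2, 190.3, 327.0]
eef_rot: [1.152, 1.246, -1.154]
wrist_force: [-1.3, 1.0, -5.2]
finger_gap: 21.5
```

```bash
python3 o.py
```

```text
26.05 [550.21202871 190.25520151 327.02997525] [-1.31223064  0.98880799 -5.17928965] [0.00375085 0.50656353 0.36087942] -85.60234985205297 21.454584523134308 -1.5861422086720438
```

Request:
play_rows(moves=[{"delta_pos": [0,0,0],"spin": -0.5},{"delta_pos": [0,0,0],"spin": -0.5},{"delta_pos": [0,0,0],"spin": -0.5}])

```text
time: 26.35
tool_pos: [550.2, 190.3, 327.0]
eef_rot: [1.248, 1.184, -1.25]
wrist_force: [-1.0, 0.5, -5.6]
finger_gap: 21.5
```

```bash
python3 o.py
```

```text
26.35 [550.22521659 190.30976226 326.99343882] [-0.97997985  0.54762188 -5.60749159] [0.13631917 0.46729852 0.34544138] -93.10128306372151 21.53351701019023 -1.700150716306693
```

Request:
play_rows(moves=[{"delta_pos": [0,0,-0.02],"spin": 0},{"delta_pos": [0,0,0],"spin": 0}])

```text
time: 26.55
tool_pos: [550.4, 190.2, 326.8]
eef_rot: [1.247, 1.185, -1.248]
wrist_force: [-4.4, 0.5, -1.2]
finger_gap: 21.1
```

Request:
play_rows(moves=[{"delta_pos": [0,0,0],"spin": 0},{"delta_pos": [0,0,0],"spin": 0},{"delta_pos": [0,0,0],"spin": 0},{"delta_pos": [0,0,0],"spin": 0},{"delta_pos": [0,0,0],"spin": 0}], gripper=110)

```text
time: 27.05
tool_pos: [550.7, 190.1, 327.1]
eef_rot: [1.25, 1.183, -1.249]
wrist_force: [-0.6, -0.0, 0.3]
finger_gap: 48.9
```

Request:
play_rows(moves=[{"delta_pos": [0,0,0.3],"spin": 0},{"delta_pos": [0,0,0.7],"spin": 0},{"delta_pos": [0,0,0.8],"spin": 0},{"delta_pos": [0,0,0.8],"spin": 0},{"delta_pos": [0,0,0.8],"spin": 0},{"delta_pos": [0,0,0.6],"spin": 0},{"delta_pos": [0,0,0],"spin": 0},{"delta_pos": [0,0,0],"spin": 0}])

```text
time: 27.85
tool_pos: [550.5, 190.1, 427.0]
eef_rot: [1.25, 1.183, -1.249]
wrist_force: [-0.4, -0.6, -0.9]
finger_gap: 48.8
```

```bash
python3 o.py; python3 - <<'E'
from h import *
a=cap('wrist','w15')['image'];s=cap('side','s15')['image']
cv2.imwrite('pics/m15w.png',cv2.cvtColor(np.hstack([cv2.resize(a[120:400,160:400],None,fx=1.7,fy=1.7,interpolation=cv2.INTER_CUBIC),cv2.resize(s[185:425,170:330],(317,476))]),cv2.COLOR_RGB2BGR))
E
```

```text
27.85 [550.53334763 190.12567333 426.96556098] [-0.42541245 -0.62726985 -0.8612322 ] [ 0.01565771  0.01995923 -0.01186826] -93.13281314039725 48.779995423668964 -1.7709249862513106
```

View pics/m15w.png

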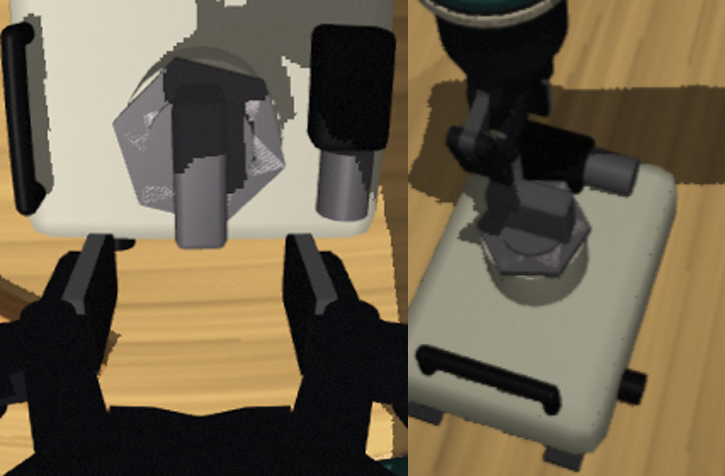

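```bash
python3 - <<'E'
from h import *
c=load('w15')
W=lambda x,y:(160+(x+.5)/1.7-.5,120+(y+.5)/1.7-.5)
P=np.array([onz(c,*W(*p),140,True)[:2] for p in [(112,123),(175,57),(268,80),(286,162),(230,220),(136,205)]])
print(P.round(1),P.mean(0))
for i in range(3): d=P[i]-P[i+3];print(np.hypot(*d),np.degrees(np.arctan2(d[1],d[0]))%60)
Q=np.array([onz(c,*W(*p),190,True)[:2] for p in [(172,90),(228,90),(176,246),(226,246)]])
print(Q.round(1),Q.mean(0)); d=(Q[0]+Q[1]-Q[2]-Q[3])/2;print('wing long axis deg',np.degrees(np.arctan2(*d[::-1])),np.hypot(*d))
E
```

```text
[[563.9 233.5]
 [594.  200.9]
 [580.8 157.8]
 [539.4 149.7]
 [509.7 178.6]
 [520.6 225.8]] [551.38094278 191.05620705]
87.33598108770975 13.658147352932545
87.1809257693414 14.85100297673377
90.79486301797886 11.526547721946258
[[588.1 200.3]
 [586.9 179. ]
 [522.  203.3]
 [520.9 182.4]] [554.45701544 191.2417901 ]
wing long axis deg -2.8019493965148334 66.10397858698813
```

```bash
python3 - <<'E'
from h import *
a=load('top0')['image'];b=cap('top','t16')['image']
cv2.imwrite('pics/d16.png',cv2.cvtColor(cv2.resize(np.hstack([a,b]),None,fx=.71,fy=.71),cv2.COLOR_RGB2BGR))
def cen(im,f): 
    y,x=np.nonzero(f(im.astype(int)));return x.mean().round(1),y.mean().round(1),len(x)
for n,f in [('blue',lambda i:(i[...,2]>i[...,0]+50)),('red',lambda i:(i[...,0]>i[...,1]+90))]: print(n,cen(a[:,230:],f),cen(b[:,230:],f))
E
```

```text
blue (np.float64(129.2), np.float64(263.6), 798) (np.float64(129.2), np.float64(263.3), 836)
red (np.float64(175.2), np.float64(153.3), 325) (np.float64(174.5), np.float64(153.9), 467)
```

View pics/d16.png

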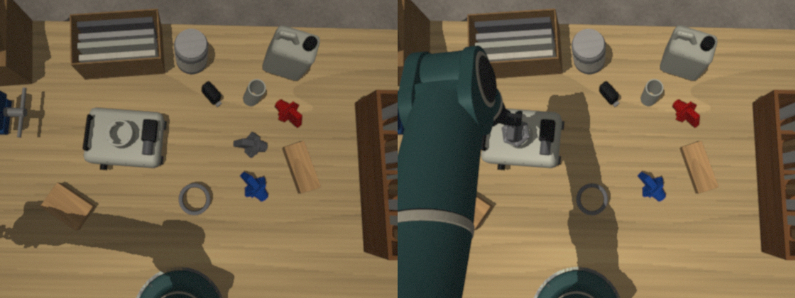

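Before and after, the other things on the bench are where they were, the cap is closed and the gripper is clear. Handing in.

```bash
python3 -c "
from bench import env
print(env.finish_job())"
```

```text
the job is handed in; nothing more can be done
None
```

The tank is closed: the grey cap is in the filler neck, turned clockwise to its stop and past the clutch, and released. I handed the job in at about 28 s, well inside the 58 s limit.

- **Standing it up:** The pads held the cap too rigidly for gravity to swing it upright. I pressed its foot lightly against the tank's fixed -x side wall and lifted, which turned it in the grip. I then stood it on the bench and regripped it centred.
- **Setting it in:** The flange met the rim at the expected height. After I let go, it measured about 0.15° from level and centred on the neck.
- **Turning:** I took the cap's weight off the rim before turning. When the torque reached 0.47 N m at the stop, the wrist showed a slight downward load of about 3 N beyond the cap's weight. I lifted another half millimetre before going on through the clicks.
- **Final check:** The plug has turned about 0.76 rad, against a stop at "about 0.8", which agrees within measuring error. The wing has slipped about 0.8 rad against the plug, roughly two clicks. The flange is centred at (551, 191).
- **Other things:** The blue and red look-alikes have not moved by colour-mask centroid. Nothing else looks shifted in the before and after top pictures, though the arm hides part of the wooden block near the tank in the last one.
- **Disagreements:** My first rough reading of the neck from the top camera was about 9 mm off in y, so I used the wrist and side views instead. The point-fit heights from the wrist camera read about 8 mm low both before and after seating, so I took height from contact.

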